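# Refit the till battery and hold the reset stylus

### The arm

A 7-joint arm with a two-finger parallel gripper is mounted at the origin on the work surface. World frame = base frame: x ahead of the robot, y to its left, z up, the work surface at z = 0. Lengths are in mm, angles in degrees, forces in N, time in s.
With the tool pointing down it reaches from about 400 to 875 mm from the base axis. Payload 6.5 kg.
Tool frame: the origin (TCP) lies at the very end of the fingers, on their centre line; the grasp point (between the pads) lies 19 mm behind it (manip.grip_point_offset is the y of the grasp point in the tool frame, in mm); y points along the fingers, z is the direction in which the jaws open and shut, and the axes are right-handed (so a half turn about y gives the same grasp; the last joint's range is limited). The gripper opens to 85 mm and grips with 20 to 120 N. Pads are 22 mm wide; open, the fingers measure 114 mm over their backs; the gripper's body (76 mm by 85 mm) begins 54 mm behind the grasp point. The pads swing forward as they close: fully open they stand 13 mm farther back than shut.
Start: joints at [-67.85, 30.733, -0.252, 88.115, 0.149, 61.152, -4.079], TCP at [284.36, 584.491, 231.29] pointing down, gripper open.
Joint ranges: [-154.64, 154.64], [-21.42, 123.67], [-72.66, 72.17], [13.99, 137.28], [-74.86, 254.86], [10.95, 109.41], [-158.01, 158.01]. Speed limits (degrees/s): [136.94, 136.94, 180, 180, 180, 180, 180].

### API

Orientations are given as [roll, pitch, yaw] about the fixed x, y, z axes, in that order (R = Rz(yaw) Ry(pitch) Rx(roll)).
In Python, from bench import manip gives the robot as it stands.
- The arm moves only by the tool carry_out, never from a script. Its argument "motion" is a list of rows, each an object with "slide": the shift along the tool's x, y, z in m, a list of three; "angular": the turn, a rotation vector about the tool's x, y, z in degrees, a list of three; "gripper": the closure in counts, from 0 (fully open) to 255 (shut). A call has 1 to 20 rows; each row is the pose to reach, as a shift and turn from the pose commanded when the call began, along the tool's axes at that moment; what a row does not reach only later rows make up. A row lasts 1/12 s, in which the tool goes at most 41.7 mm and 7.16 degrees, less where a joint would pass 70% of its speed; a pose out of reach is approached as far as the arm can. A call with a gripper value outside its range is refused whole. The fingers move at their own pace and stop on an object; the grip force is fixed at half the most. Time passes only in rows, so rows that repeat a pose let the fingers close. It gives the time, the measured TCP pose, the force and the opening at its end, in the units of the state.
- manip.get_state(): the state, without advancing time (a new reading comes with each control period).
- manip.capture(name): name is "scene" or "top"; returns a dict with "img" (400x640x3 uint8, red, green, blue), "K" (3x3 intrinsics, pixels), "k1" (the pictures are not rectified: a ray, as slopes to the right and down, at radius r is drawn at 1 + k1 r^2 times it, then the intrinsics apply), "R" (3x3) and "t" (3): a world point X has camera coordinates R X + t. Camera axes: x right, y down, z forward; pixel columns grow to the right and rows downward; lengths in mm; the calibration is good to about 2 mm. A picture is of the moment at which its call begins. There is no depth.
- manip.hand_in(): hands the job in, once; it reports no verdict.
The state is a dict: "time_s": time; "joint_pos": joint angles; "joint_velocities": joint speeds; "tau": joint torques, N m; "tcp_pos": TCP position; "orientation": TCP orientation; "ft_force": force on the tool from outside, world axes, zero at the start; "ft_torque": the same for the moment, N m; "grip_width": finger opening in mm.
Only numpy, scipy, OpenCV 4.12 (cv2) and the standard library are available. Lean on these libraries where they do the work, as an engineer would, in place of code of your own. Each camera call takes 0.05 s, during which the arm holds its last target. There are 200 camera calls.

### The job

Bring the till back into service: press the battery block flush into the bay in the till's deck and let go of it; then take the spring-tipped stylus out of its stand and hold its tip inside the small ring on the tilted screen, square to the screen (not simply upright) and gently, with the sprung tip pushed in about half way. Finish while still holding the stylus like that, and leave the candied apple, the card stand and the card reader where they are.

Things in the scene. Friction and masses are not known exactly. Their poses are not given: they have to be found in the camera images.
- till: White till fixed to the counter: base 200 (x) x 320 (y) x 50 mm high with a flat deck; origin at the centre of its underside, z up, x away from the robot's side. The battery bay is in the deck on the -y side; the screen is on the +y side.
- bay (a point): Centre of the mouth of the battery bay, level with the till's deck, axes as the till's. The bay is an open rectangular recess 54 (x) x 74 (y) mm, 22 mm deep, light grey floor in the white deck, no chamfer.
- battery: Loose black block 50 (x) x 70 (y) x 22 mm, lowest 5 mm stepped in 2 mm all round as lead-in; on top in the middle a grey grip rib 14 (x) x 36 (y) x 25 mm high. Origin: centre of the underside, z up. About 0.16 kg. Starts flat on the counter, rib up. Fits the bay either way round, its x along the till's x; seated, it rests on the bay floor, block top (not rib) level with the deck.
- stand: Aluminium stylus stand fixed to the counter: base 90 x 90 x 5 mm, block 60 x 60 mm, 60 mm high, with a square socket 18 x 18 mm, 25 mm deep, in the middle of its top; origin at the centre of its underside.
- stylus: Loose grey stylus, 0.07 kg: square barrel 16 x 16 x 100 mm; origin at the centre of the barrel's foot, z along the barrel away from the tip, x and y square to its flat sides. Starts upright in the stand, foot 35 mm above the counter, 75 mm of barrel clear of the stand. Below the foot a thin sprung steel tip sticks out 28 mm when not pressed.
- tip_end (a point): The rounded end (3 mm radius) of the stylus's sprung tip, on the stylus axis, 28 mm beyond the barrel's foot when not pressed; axes as the stylus's.
- plunger (a joint): How far the sprung tip is pushed into the stylus: 0 out to 0.008 m fully in. Spring 500 N/m (2 N half way in, at 0.004 m).
- mark (a point): Centre of the small white ring (22 mm outside, 18 mm inside diameter, with a dot in its middle) on the black face of the tilted screen; z is the screen's outward normal (up and tilted towards the robot's side), y as the till's, x up the slope.
- screen: Tilting screen 140 (x) x 170 (y) x 12 mm, its back edge raised 12 to 25 degrees (at most 130 mm above the counter); its stiff hinge does not give under the stylus. Origin: middle of the hinge edge nearest the robot, on the underside, 55 mm above the counter; x up the slope, z outward normal; the mark lies at x 65, y 15, z 12 mm.
- apple: Bystander: red candied apple with an upright wooden stick, 76 mm wide, 120 mm high in all, beyond the till; origin at its underside.
- card_stand: Bystander: card upright in a clear foot 80 x 50 mm, 78 mm high, beyond the till; origin at its underside.
- card_reader: Bystander: black card reader 150 x 76 x 51 mm, beyond the till; origin at its underside.
Mind the look-alikes: they are no part of the job. Leave any blue or pink look-alike of the stand alone.

How it is judged:
By the outcome, as a careful person would: the job done as asked, in the order asked, and still so for the second after the job is handed in, while the arm keeps its last pose, push and grip.
It also fails if it takes over 61 s, if anything falls off the work surface, if the arm or the gripper's body presses on something with over 40 N, if the wrist force passes 120 N, or if a joint passes its speed limit or range.

## Working session

There is one attempt and no reset: what is moved stays moved. The work goes in short steps, Python scripts to look and compute and a tool call to move; the robot and the scene stay as the last step left them, time stands still between calls to the robot, and variables do not carry over. Pictures are saved under pics/ and viewed, about 8 in all and at most 12, crops included, and the job is handed in when it is done.

Besides the shell and the picture viewer there is one more tool, called after ">>>" as a command line: name --argument value ..., lists and objects as JSON in quotes. carry_out: Moves the arm, as the interface text tells. Its arguments: {"type":"object","properties":{"motion":{"type":"array","items":{"type":"object","properties":{"slide":{"type":"array","items":{"type":"number"}},"angular":{"type":"array","items":{"type":"number"}},"gripper":{"type":"number"}}}}},"required":["motion"]}

```bash
mkdir -p pics; cat > h.py <<'E'
import numpy as np, cv2, pickle
from bench import manip
from scipy.spatial.transform import Rotation as Ro
def snap(n,f):
    c=manip.capture(n); c={k:(np.array(v) if not np.isscalar(v) else v) for k,v in c.items()}
    cv2.imwrite(f'pics/{f}.png',c['img'][:,:,::-1]); pickle.dump(c,open(f'pics/{f}.pkl','wb')); return c
def load(f): return pickle.load(open(f'pics/{f}.pkl','rb'))
def ray(c,u,v):
    d=cv2.undistortPoints(np.array([[[u,v]]],float),c['K'],np.array([c['k1'],0,0,0.]))[0,0]
    R=c['R']; return -R.T@c['t'], R.T@np.array([d[0],d[1],1])
def onz(c,u,v,z):
    o,d=ray(c,u,v); return o+d*(z-o[2])/d[2]
def proj(c,X):
    X=np.atleast_2d(np.array(X,float))
    return cv2.projectPoints(X,cv2.Rodrigues(c['R'])[0],c['t'].astype(float),c['K'],np.array([c['k1'],0,0,0.]))[0][:,0]
def tri(c1,p1,c2,p2):
    o1,d1=ray(c1,*p1);o2,d2=ray(c2,*p2)
    s=np.linalg.lstsq(np.c_[d1,-d2],o2-o1,rcond=None)[0]
    a,b=o1+d1*s[0],o2+d2*s[1]; return (a+b)/2,np.linalg.norm(a-b)
def toolR(): return Ro.from_euler('xyz',manip.get_state()['orientation'],degrees=True)
E
python3 - <<'E'
from h import *
np.set_printoptions(precision=3,suppress=True)
for n in('scene','top'):
    c=snap(n,n+'0'); print(n,c['K'].tolist(),c['k1'],c['R'].tolist(),-c['R'].T@c['t'])
s=manip.get_state(); print({k:s[k] for k in('time_s','tcp_pos','orientation','ft_force','grip_width')},manip.grip_point_offset); print(toolR().as_matrix())
E
```

```text
scene [[406.32932451077966, 0.0, 320.5233401935112], [0.0, 406.32932451077966, 201.96617376451894], [0.0, 0.0, 1.0]] -0.0548696286723832 [[0.8756188143115986, 0.4824331729512456, -0.02345049380597438], [0.26352134365782315, -0.5178538839786433, -0.8138696801607794], [-0.40478166146742117, 0.7064598987093516, -0.5805740418372548]] [1013.937 -871.012  708.532]
top [[371.02914354766995, 0.0, 317.60441371724363], [0.0, 371.02914354766995, 199.7022857651933], [0.0, 0.0, 1.0]] -0.08873921240852956 [[0.19885218148241857, -0.9800282769708476, 0.0015447515124470546], [-0.9592855208428, -0.1949654883080005, -0.2043520194913211], [0.20057193079053123, 0.03915398710699641, -0.978896248778482]] [401.762 -81.34  928.243]
{'time_s': 0.1, 'tcp_pos': array([284.109, 584.002, 230.508]), 'orientation': array([-90.088,  -0.005, -25.939]), 'ft_force': array([ 0.745, -0.809,  0.296]), 'grip_width': 85.33565721111222} -18.700000000000003
[[ 0.899 -0.001  0.437]
 [-0.437 -0.001  0.899]
 [ 0.    -1.    -0.002]]
```

View pics/scene0.png

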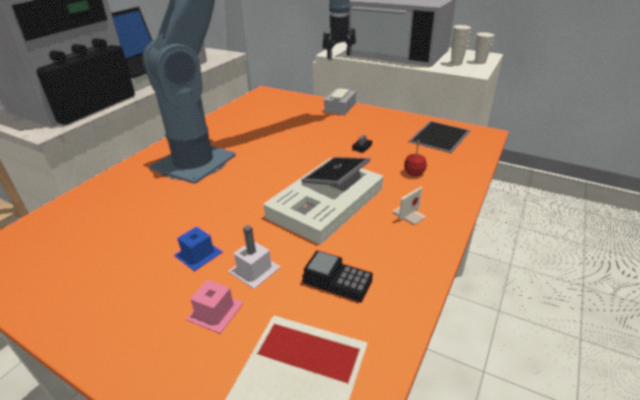

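View pics/top0.png

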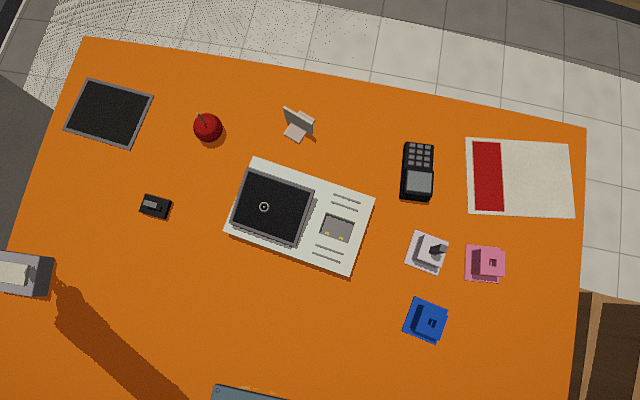

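The top view shows the battery at (155,206), the bay at (337,227), the ring at (264,207) and the stylus and stand at (428,252). The scene view shows the battery at (362,144), the till at (325,198) and the stylus at (249,240). Next I'll make zoomed crops.

```bash
python3 - <<'E'
from h import *
t=load('top0')['img'][:,:,::-1]; s=load('scene0')['img'][:,:,::-1]
def cr(im,x,y,w,h,W,H): return cv2.resize(im[y:y+h,x:x+w],(W,H),interpolation=cv2.INTER_CUBIC)
out=np.zeros((600,800,3),np.uint8)
out[:400,:480]=cr(t,220,150,160,133,480,400)     # x3
out[:200,480:780]=cr(t,130,186,50,33,300,200)   #x6
out[200:400,480:800]=cr(t,395,225,64,40,320,200) #x5
out[400:,:400]=cr(s,260,145,133,66,400,200)     #x3
out[400:600,400:600]=cr(s,225,220,57,57,200,200)
out[400:600,600:800]=cr(s,345,130,33,33,200,200)
cv2.imwrite('pics/crops.png',out)
E
```

```text
(no output)
```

View pics/crops.png

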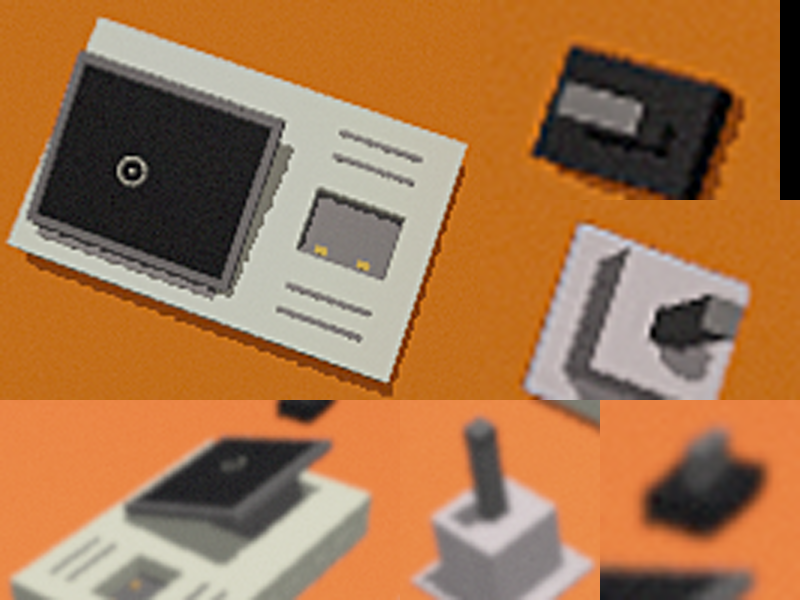

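The crops show the bay mouth at about (326..355, 213..243), the rib top at about (148..157, 200..208), and the ring at (263.7,206.9). Next I'll measure by masks and ray casting.

```bash
python3 - <<'E'
from h import *
np.set_printoptions(precision=1,suppress=True)
c=load('top0'); im=c['img'].astype(np.uint8); hsv=cv2.cvtColor(im,cv2.COLOR_RGB2HSV)
S,V=hsv[...,1].astype(int),hsv[...,2].astype(int)
def comp(m,x0,y0,x1,y1,k=0,flag=cv2.RETR_EXTERNAL):
    b=np.zeros(m.shape,np.uint8); b[y0:y1,x0:x1]=m[y0:y1,x0:x1]*255
    cs=cv2.findContours(b,flag,cv2.CHAIN_APPROX_NONE)[0]; return sorted(cs,key=cv2.contourArea)[-1][:,0].astype(float)
def rect(ct,z,n):
    P=np.array([onz(c,u,v,z)[:2] for u,v in ct]).astype(np.float32); r=cv2.minAreaRect(P)
    print(n,'c',np.round(r[0],1),'size',np.round(r[1],1),'ang',round(r[2],1)); return P
white=(V>170)&(S<60)
nonor=(S<120)
rect(comp(nonor|(V<60),215,150,385,290),50,'till(all)')
# bay: not-white region in deck
rect(comp(~white,321,208,360,248),50,'bay')
rect(comp((V>85)&(S<80),135,190,175,222),47,'rib')
rect(comp((V<75),135,188,176,222),22,'batt blk')
P=rect(comp(nonor,400,225,452,276),0,'stand+')
print('till corners est',[onz(c,220+a/3,150+b/3,50)[:2] for a,b in((100,17),(467,146),(390,383),(8,243))])
print('bay corners',[onz(c,220+a/3,150+b/3,50)[:2] for a,b in((318,190),(406,217),(387,280),(298,248))])
print('rib corners',[onz(c,130+a/6,186+b/6,47)[:2] for a,b in((563-480,84),(643-480,98),(636-480,134),(555-480,118))])
print('batt top corners',[onz(c,130+(a-480)/6,186+b/6,22)[:2] for a,b in((572,46),(733,84),(700,198),(537,157))])
print('stand base corners',[onz(c,395+(a-480)/5,225+(b-200)/5,0)[:2] for a,b in((578,225),(748,288),(527,384))])
print('stand top corners',[onz(c,395+(a-480)/5,225+(b-200)/5,65)[:2] for a,b in((627,248),(592,375))])
# ring
sc=load('scene0'); 
b=(V>100); b[:195]=0;b[220:]=0;b[:,:250]=0;b[:,278:]=0
ys,xs=np.nonzero(b); m=(xs.mean(),ys.mean()); 
g=sc['img'].astype(int).sum(2); sub=g[155:175,325:352]; print('ring top',m); print(sub[5:,:])
cv2.imwrite('pics/z.png',cv2.resize(sc['img'][145:225,260:385,::-1],(750,480),interpolation=cv2.INTER_CUBIC))
E
```

```text
till(all) c [538.3  -7.6] size [324.9 201.9] ang 81.8
bay c [ 525.2 -103.6] size [74.6 54. ] ang 81.7
rib c [490.9 358.3] size [34.8 12.8] ang 86.3
batt blk c [489.1 354.5] size [75.3 48.9] ang 86.7
stand+ c [ 514.8 -337.8] size [93.8 92.4] ang 79.9
till corners est [array([659.6, 132.8]), array([ 612.3, -183.7]), array([ 415.1, -156.9]), array([461.6, 161. ])]
bay corners [array([553. , -72.6]), array([ 545.5, -145.6]), array([ 493.2, -139.9]), array([504.1, -66.1])]
rib corners [array([496. , 375.1]), array([497.1, 339.9]), array([482.1, 338.5]), array([481.6, 374.3])]
batt top corners [array([515.3, 389. ]), array([513.4, 315.1]), array([463.7, 315.6]), array([466.1, 390. ])]
stand base corners [array([ 564.1, -300.3]), array([ 549.3, -390.7]), array([ 480.3, -287.2])]
stand top corners [array([ 546.5, -309.5]), array([ 484.7, -302.1])]
ring top (np.float64(263.5681818181818), np.float64(206.1590909090909))
[[501 514 492 463 401 300 200 145 128 116 117 112 102 110 111 118 105 116
  103  95 111 102  99 104 116 121 100]
 [524 495 429 348 274 197 132 112 107 109 104 115 116  96 107 1
[... 819 characters left out ...]
 120 111 116 119 113]
 [ 98  94 100  98 108 122  98 113 116 112 136 132 120 111 114 108 118 110
  118 116 114 113 104 120 120 150 189]
 [108 123 110 111  80 114 107 116 110 117 108 116 117 116 113 104 109 102
  107 100 109  98 113 133 160 214 251]
 [ 95 128 112 114 115 105 107 116 111 101 116 108 119  94 104 115 111  97
  108 109 105 109 123 173 216 258 290]
 [106 114 113  99 107 108 100 117 106  91 121 102 108 107 114  97  99 121
  100 119 118 153 183 229 274 297 305]
 [111 107 103 112 101  99 112 101  92 121 101  95 118 106 108 119 111 109
  108 124 163 200 250 283 303 293 293]
 [109 107 110 106  97 113 107  95 101 108 120  98 114 102  99 103 111 122
  115 147 216 254 283 303 297 292 279]]
```

View pics/z.png

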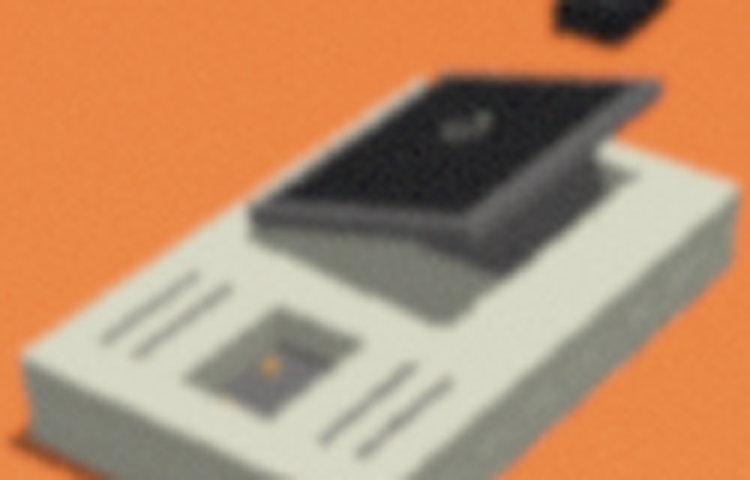

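```bash
python3 - <<'E'
from h import *
np.set_printoptions(precision=1,suppress=True)
t,s=load('top0'),load('scene0')
T=lambda a,b,k=3,x=220,y=150:((a+.5)/k-.5+x,(b+.5)/k-.5+y)
Sc=lambda a,b:T(a,b,6,260,145)
for n,a,b in [('ring',(263.5,206.4),(337.2,166.2)),('R+y',T(80,55),Sc(660,80)),('R-y',T(285,122),Sc(468,213)),('H+y',T(33,218),Sc(436,78)),('H-y',T(225,288),Sc(250,208)),
 ('deck NE',T(467,146),None),('bay far+y',T(318,190),Sc(362,345)) ,('bay far+y?',T(318,190),Sc(288,303)),
 ('stylus top',T(732-480,318-200,5,395,225),T(480-400,424-400,200/57,225,220))]:
    if b: print(n,*tri(t,a,s,b))
# predicted seeds
for X in ([525,-104,50],[490,356,47],[490,356,22],[515,-338,135],[515,-338,65]): print(X,proj(t,X)[0],proj(s,X)[0])
# bay corners in scene onto z=50
P=[onz(s,*Sc(a,b),50)[:2] for a,b in((188,380),(288,303),(362,345),(268,420))]; print('bay scene',P,np.mean(P,0))
P=[onz(t,*T(a,b),50)[:2] for a,b in((318,190),(406,217),(387,280),(298,248))]; print('bay top',np.mean(P,0))
E
```

```text
ring [534.4  72.3  85.2] 0.8562829812366964
R+y [612.9 129.6 104. ] 3.656306159031872
R-y [589.9 -37.1 113.4] 3.091715404811885
H+y [483.1 141.8  67.5] 2.5257776931452183
H-y [461.  -16.6  68.2] 0.007593940842733767
bay far+y [553.7 -71.6  50.4] 0.3785225713756684
bay far+y? [537.  -80.7  78.4] 28.80801149650046
stylus top [ 515.1 -336.9  139.5] 3.636379802737559
[525, -104, 50] [336.6 227.3] [305.1 205.6]
[490, 356, 47] [150.3 203.8] [361.7 136.8]
[490, 356, 22] [154.6 205.7] [361.5 143. ]
[515, -338, 135] [444.3 247.8] [246.5 228.3]
[515, -338, 65] [434.3 250.1] [250.4 251.5]
bay scene [array([ 495.9, -131.2]), array([505.4, -56.8]), array([553.6, -71. ]), array([ 544. , -140.5])] [524.7 -99.9]
bay top [ 524.6 -105.1]
```

The ring comes out at z≈85, which gives a screen tilt of about 17°. The bay is at about (525,−104), the till yaw is −8.4°, and the battery is at (490,356) with yaw about −1.5°. The stand is at (515,−338) with yaw about −9.5°. I'll go above the battery first.

```bash
cat >> h.py <<'E'
def go(p,az,tilt=0,taz=0,R=None):
    """tool down with jaw axis at azimuth az; tilt: fingers lean out towards azimuth taz; prints slide(m), angular(deg)"""
    s=manip.get_state(); R0=toolR(); a=np.radians(az)
    z=np.array([np.cos(a),np.sin(a),0]); y=np.array([0,0,-1.]); x=np.cross(y,z)
    if R is None:
        k=np.radians(taz); R=Ro.from_rotvec(-np.radians(tilt)*np.array([-np.sin(k),np.cos(k),0]))*Ro.from_matrix(np.c_[x,y,z])
    d=R0.inv().apply(np.array(p)-s['tcp_pos'])/1000; w=np.degrees((R0.inv()*R).as_rotvec())
    print('slide',np.round(d,4).tolist(),'ang',np.round(w,2).tolist(),'rows>=',round(max(np.linalg.norm(d)/.0417,np.linalg.norm(w)/7.16),1))
def st():
    s=manip.get_state(); print(round(s['time_s'],2),'tcp',np.round(s['tcp_pos'],1),'ori',np.round(s['orientation'],2),'F',np.round(s['ft_force'],1),'w',round(s['grip_width'],1),'j',np.round(s['joint_pos'],0))
E
python3 -c "
from h import *
go([490,357,110],-1.5)"
```

```text
slide [0.2844, 0.1207, -0.1139] ang [0.08, 65.56, 0.05] rows>= 9.2
```

>>> carry_out --motion '[{"slide": [0.284,0.121,-0.114],"angular": [0.1,65.5,0],"gripper": 0},{"slide": [0.284,0.121,-0.114],"angular": [0.1,65.5,0],"gripper": 0},{"slide": [0.284,0.121,-0.114],"angular": [0.1,65.5,0],"gripper": 0},{"slide": [0.284,0.121,-0.114],"angular": [0.1,65.5,0],"gripper": 0},{"slide": [0.284,0.121,-0.114],"angular": [0.1,65.5,0],"gripper": 0},{"slide": [0.284,0.121,-0.114],"angular": [0.1,65.5,0],"gripper": 0},{"slide": [0.284,0.121,-0.114],"angular": [0.1,65.5,0],"gripper": 0},{"slide": [0.284,0.121,-0.114],"angular": [0.1,65.5,0],"gripper": 0},{"slide": [0.284,0.121,-0.114],"angular": [0.1,65.5,0],"gripper": 0},{"slide": [0.284,0.121,-0.114],"angular": [0.1,65.5,0],"gripper": 0},{"slide": [0.284,0.121,-0.114],"angular": [0.1,65.5,0],"gripper": 0},{"slide": [0.284,0.121,-0.114],"angular": [0.1,65.5,0],"gripper": 0},{"slide": [0.284,0.121,-0.114],"angular": [0.1,65.5,0],"gripper": 0},{"slide": [0.284,0.121,-0.114],"angular": [0.1,65.5,0],"gripper": 0}]'

```text
time_s: 1.27
tcp_pos: [489.2, 359.0, 110.6]
orientation: [-89.9, 0.1, -91.2]
ft_force: [0.6, -0.0, -0.2]
grip_width: 85.0
```

```bash
python3 -c "
from h import *
st(); go([490,357,25],-1.5)
c=snap('scene','s1'); t=snap('top','t1')
a=cv2.resize(c['img'][80:170,320:410,::-1],(400,400),interpolation=cv2.INTER_CUBIC);b=cv2.resize(t['img'][160:250,110:200,::-1],(400,400),interpolation=cv2.INTER_CUBIC)
cv2.imwrite('pics/v1.png',np.hstack([a,b]))"
```

```text
1.27 tcp [489.2 359.  110.6] ori [-89.92   0.11 -91.24] F [ 0.6 -0.  -0.2] w 85.0 j [-52.  36.  16. 101. -13.  45. -31.]
slide [0.0021, 0.0856, 0.0007] ang [-0.08, 0.26, -0.11] rows>= 2.1
```

View pics/v1.png

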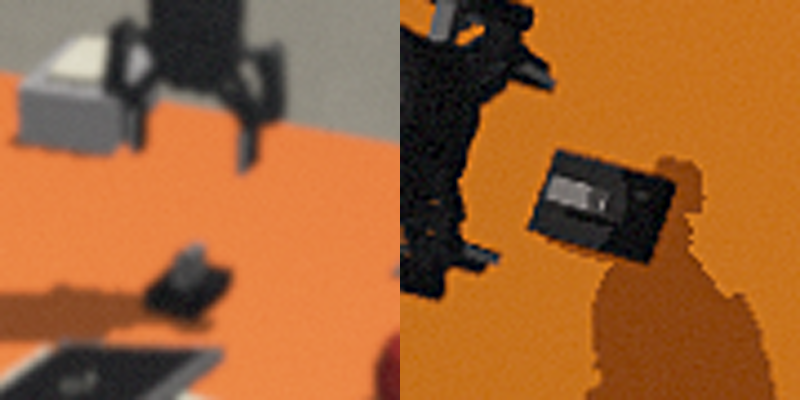

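The jaws are open above the battery, straddling the rib: rib at scene (363,137), battery at top (155,206). I'll descend and close.

>>> carry_out --motion '[{"slide": [0.002,0.03,0.0007],"angular": [0,0.3,0],"gripper": 0},{"slide": [0.002,0.06,0.0007],"angular": [0,0.3,0],"gripper": 0},{"slide": [0.002,0.08,0.0007],"angular": [0,0.3,0],"gripper": 0},{"slide": [0.002,0.0855,0.0007],"angular": [0,0.3,0],"gripper": 0},{"slide": [0.002,0.0855,0.0007],"angular": [0,0.3,0],"gripper": 0},{"slide": [0.002,0.0855,0.0007],"angular": [0,0.3,0],"gripper": 120},{"slide": [0.002,0.0855,0.0007],"angular": [0,0.3,0],"gripper": 255},{"slide": [0.002,0.0855,0.0007],"angular": [0,0.3,0],"gripper": 255},{"slide": [0.002,0.0855,0.0007],"angular": [0,0.3,0],"gripper": 255},{"slide": [0.002,0.0855,0.0007],"angular": [0,0.3,0],"gripper": 255},{"slide": [0.002,0.0855,0.0007],"angular": [0,0.3,0],"gripper": 255},{"slide": [0.002,0.0855,0.0007],"angular": [0,0.3,0],"gripper": 255},{"slide": [0.002,0.0855,0.0007],"angular": [0,0.3,0],"gripper": 255},{"slide": [0.002,0.0855,0.0007],"angular": [0,0.3,0],"gripper": 255},{"slide": [0.002,0.0855,0.0007],"angular": [0,0.3,0],"gripper": 255}]'

```text
time_s: 2.62
tcp_pos: [491.1, 356.2, 25.5]
orientation: [-89.9, 0.1, -91.7]
ft_force: [-0.7, -0.1, 5.6]
grip_width: 12.8
```

```bash
python3 -c "
from h import *
st(); go([525,-104,135],-8.4)"
```

```text
2.62 tcp [491.1 356.2  25.5] ori [-89.87   0.1  -91.74] F [-0.7 -0.1  5.6] w 12.8 j [-50.  43.  14. 102. -16.  36. -29.]
slide [0.4587, -0.1102, 0.0481] ang [-0.12, 6.66, -0.11] rows>= 11.4
```

>>> carry_out --motion '[{"slide": [0,-0.03,0],"angular": [0,0,0],"gripper": 255},{"slide": [0,-0.07,0],"angular": [0,0,0],"gripper": 255},{"slide": [0,-0.11,0],"angular": [0,0,0],"gripper": 255},{"slide": [0.02,-0.145,0.003],"angular": [0,0,0],"gripper": 255},{"slide": [0.05,-0.155,0.005],"angular": [0,1,0],"gripper": 255},{"slide": [0.09,-0.155,0.01],"angular": [0,2,0],"gripper": 255},{"slide": [0.13,-0.155,0.015],"angular": [0,3,0],"gripper": 255},{"slide": [0.17,-0.155,0.02],"angular": [0,4,0],"gripper": 255},{"slide": [0.21,-0.155,0.025],"angular": [0,5,0],"gripper": 255},{"slide": [0.25,-0.155,0.03],"angular": [0,6,0],"gripper": 255},{"slide": [0.29,-0.155,0.035],"angular": [0,6.7,0],"gripper": 255},{"slide": [0.33,-0.155,0.04],"angular": [0,6.7,0],"gripper": 255},{"slide": [0.37,-0.155,0.045],"angular": [0,6.7,0],"gripper": 255},{"slide": [0.41,-0.155,0.048],"angular": [0,6.7,0],"gripper": 255},{"slide": [0.44,-0.155,0.048],"angular": [0,6.7,0],"gripper": 255},{"slide": [0.455,-0.15,0.048],"angular": [0,6.7,0],"gripper": 255},{"slide": [0.4585,-0.12,0.048],"angular": [0,6.7,0],"gripper": 255},{"slide": [0.4585,-0.095,0.048],"angular": [0,6.7,0],"gripper": 255},{"slide": [0.4585,-0.085,0.048],"angular": [0,6.7,0],"gripper": 255},{"slide": [0.4585,-0.085,0.048],"angular": [0,6.7,0],"gripper": 255}]'

```text
time_s: 4.28
tcp_pos: [522.3, -103.5, 107.1]
orientation: [-90.2, 0.0, -98.4]
ft_force: [0.2, 1.1, -1.4]
grip_width: 12.8
```

```bash
python3 -c "
from h import *
st(); go([525,-104,78],-8.4)
c=snap('scene','s2'); t=snap('top','t2')
a=cv2.resize(c['img'][150:240,260:350,::-1],(400,400),interpolation=cv2.INTER_CUBIC);b=cv2.resize(t['img'][190:260,300:370,::-1],(400,400),interpolation=cv2.INTER_CUBIC)
cv2.imwrite('pics/v2.png',np.hstack([a,b]))"
```

```text
4.28 tcp [ 522.3 -103.5  107.1] ori [-9.024e+01  5.000e-02 -9.843e+01] F [ 0.2  1.1 -1.4] w 12.8 j [-11.  31.  22. 112. -17.  40.  14.]
slide [0.0002, 0.0291, 0.0029] ang [0.24, -0.03, -0.05] rows>= 0.7
```

View pics/v2.png

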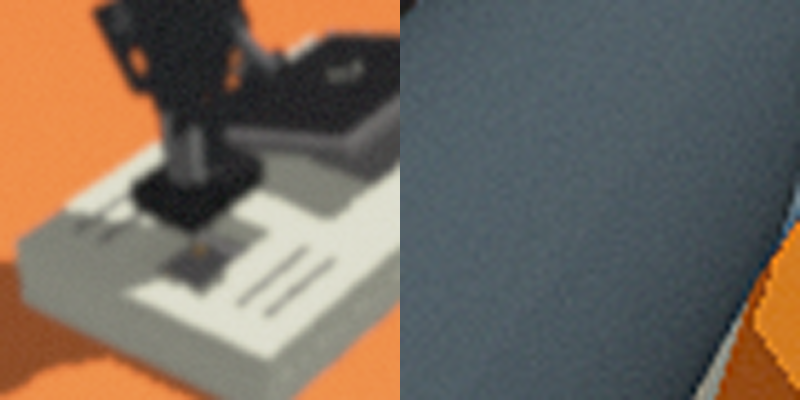

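The scene view shows the battery held above the bay, with its near corner at about (304,202), right corner at (319,186) and left corner at (290,193). The arm blocks the top view. I'll compare this with the predicted silhouette.

```bash
python3 -c "
from h import *
np.set_printoptions(precision=1,suppress=True)
c=load('s2'); y=np.radians(-8.4); X=np.array([np.cos(y),np.sin(y),0]);Y=np.array([-np.sin(y),np.cos(y),0])
C=np.array([522.3,-103.5,0])
for z in(81.6+5,103.6):
  for sx,sy in((1,1),(1,-1),(-1,-1),(-1,1)): print(z,sx,sy,(proj(c,C+25*sx*X+35*sy*Y+[0,0,z])[0]-[260,150])*400/90+2)
# silhouette extents of black battery in crop coordinates
g=c['img'].astype(int).sum(2)[150:240,260:350]
for r in range(34,54): print(r,''.join('#' if v<200 else '.' for v in g[r,25:65]))
b=np.array([522.3,-103.5,0])
"
```

```text
86.6 1 1 [263.6 185.8]
86.6 1 -1 [191.6 240. ]
86.6 -1 -1 [127.7 212. ]
86.6 -1 1 [200.6 160.2]
103.6 1 1 [262.9 162.8]
103.6 1 -1 [190.2 216.4]
103.6 -1 -1 [125.8 188.8]
103.6 -1 1 [199.3 137.4]
34 .....................###########........
35 .....................############.......
36 .....................#############......
37 .....................#############......
38 ...........##.........############......
39 .........#####.......#############......
40 ........##########...#############......
41 ......###########################.......
42 .....##########################.........
43 .....#########################..........
44 .....#######################............
45 ......#####################.............
46 .......###################..............
47 ........#################...............
48 ..........##############................
49 ...........############.................
50 .............#########..................
51 ................####....................
52 ..................#.....................
53 ........................................
```

>>> carry_out --motion '[{"slide": [0.001,0.01,0.0028],"angular": [0.2,0,0],"gripper": 255},{"slide": [0.001,0.02,0.0028],"angular": [0.2,0,0],"gripper": 255},{"slide": [0.001,0.027,0.0028],"angular": [0.2,0,0],"gripper": 255},{"slide": [0.001,0.031,0.0028],"angular": [0.2,0,0],"gripper": 255},{"slide": [0.001,0.034,0.0028],"angular": [0.2,0,0],"gripper": 255},{"slide": [0.001,0.036,0.0028],"angular": [0.2,0,0],"gripper": 255},{"slide": [0.001,0.036,0.0028],"angular": [0.2,0,0],"gripper": 255}]'

```text
time_s: 4.97
tcp_pos: [527.1, -105.4, 73.1]
orientation: [-89.8, 0.1, -98.4]
ft_force: [0.2, -0.7, -1.3]
grip_width: 12.9
```

```bash
python3 -c "
from h import *
st(); go([525,-104.5,60],-8.4)"
```

```text
4.97 tcp [ 527.1 -105.4   73.1] ori [-8.976e+01  6.000e-02 -9.844e+01] F [ 0.2 -0.7 -1.3] w 12.9 j [ -9.  35.  20. 112. -19.  36.  15.]
slide [-0.0005, 0.0131, -0.0022] ang [-0.24, -0.04, -0.06] rows>= 0.3
```

>>> carry_out --motion '[{"slide": [-0.0005,0.001,-0.0018],"angular": [-0.2,0,0],"gripper": 255},{"slide": [-0.0005,0.003,-0.0018],"angular": [-0.2,0,0],"gripper": 255},{"slide": [-0.0005,0.005,-0.0018],"angular": [-0.2,0,0],"gripper": 255},{"slide": [-0.0005,0.007,-0.0018],"angular": [-0.2,0,0],"gripper": 255},{"slide": [-0.0005,0.007,-0.0018],"angular": [-0.2,0,0],"gripper": 255},{"slide": [-0.0005,0.007,-0.0018],"angular": [-0.2,0,0],"gripper": 255}]'

```text
time_s: 5.47
tcp_pos: [525.5, -104.6, 66.4]
orientation: [-89.9, 0.1, -98.4]
ft_force: [0.6, 0.4, -2.0]
grip_width: 12.7
```

```bash
python3 -c "
from h import *
st(); go([525,-104.5,60],-8.4);t=snap('top','tt');print(manip.get_state()['tcp_pos'])"
```

```text
5.47 tcp [ 525.5 -104.6   66.4] ori [-8.994e+01  6.000e-02 -9.844e+01] F [ 0.6  0.4 -2. ] w 12.7 j [ -9.  35.  20. 113. -20.  35.  16.]
slide [-0.0001, 0.0064, -0.0005] ang [-0.06, -0.04, -0.06] rows>= 0.2
[ 525.59194374 -104.68112926   66.45883783]
```

It has entered the bay freely, 9 mm below the deck. I'll lower it to the floor.

>>> carry_out --motion '[{"slide": [0,0.003,-0.0005],"angular": [0,0,0],"gripper": 255},{"slide": [0,0.006,-0.0005],"angular": [0,0,0],"gripper": 255},{"slide": [0,0.008,-0.0005],"angular": [0,0,0],"gripper": 255},{"slide": [0,0.01,-0.0005],"angular": [0,0,0],"gripper": 255},{"slide": [0,0.011,-0.0005],"angular": [0,0,0],"gripper": 255},{"slide": [0,0.012,-0.0005],"angular": [0,0,0],"gripper": 255},{"slide": [0,0.013,-0.0005],"angular": [0,0,0],"gripper": 255},{"slide": [0,0.0135,-0.0005],"angular": [0,0,0],"gripper": 255},{"slide": [0,0.0135,-0.0005],"angular": [0,0,0],"gripper": 255},{"slide": [0,0.0135,-0.0005],"angular": [0,0,0],"gripper": 255}]'

```text
time_s: 6.35
tcp_pos: [525.1, -104.6, 53.5]
orientation: [-89.9, 0.1, -98.5]
ft_force: [-2.2, 0.8, 4.3]
grip_width: 13.1
```

```bash
python3 -c "
from h import *
st()"
```

```text
6.35 tcp [ 525.1 -104.6   53.5] ori [-8.992e+01  8.000e-02 -9.845e+01] F [-2.2  0.8  4.3] w 13.1 j [ -8.  36.  19. 113. -20.  34.  16.]
```

>>> carry_out --motion '[{"slide": [0,0.0015,0],"angular": [0,0,0],"gripper": 255},{"slide": [0,0.0015,0],"angular": [0,0,0],"gripper": 255},{"slide": [0,0.0015,0],"angular": [0,0,0],"gripper": 0},{"slide": [0,0.0005,0],"angular": [0,0,0],"gripper": 0},{"slide": [0,0,0],"angular": [0,0,0],"gripper": 0},{"slide": [0,0,0],"angular": [0,0,0],"gripper": 0},{"slide": [0,0,0],"angular": [0,0,0],"gripper": 0},{"slide": [0,-0.02,0],"angular": [0,0,0],"gripper": 0},{"slide": [0,-0.06,0],"angular": [0,0,0],"gripper": 0},{"slide": [0,-0.1,0],"angular": [0,0,0],"gripper": 0},{"slide": [0.02,-0.13,0.002],"angular": [0,0,0],"gripper": 0},{"slide": [0.06,-0.135,0.006],"angular": [0,0,0],"gripper": 0},{"slide": [0.1,-0.135,0.01],"angular": [0,0,0],"gripper": 0},{"slide": [0.14,-0.135,0.014],"angular": [0,0,0],"gripper": 0},{"slide": [0.18,-0.135,0.018],"angular": [0,0,0],"gripper": 0},{"slide": [0.215,-0.135,0.022],"angular": [0,0,0],"gripper": 0},{"slide": [0.233,-0.135,0.0243],"angular": [0,0,0],"gripper": 0},{"slide": [0.233,-0.135,0.0243],"angular": [0,0,0],"gripper": 0},{"slide": [0.233,-0.135,0.0243],"angular": [0,0,0],"gripper": 0}]'

```text
time_s: 7.93
tcp_pos: [514.0, -339.8, 187.3]
orientation: [-90.0, 0.1, -98.6]
ft_force: [0.2, 0.2, 0.3]
grip_width: 85.5
```

```bash
python3 -c "
from h import *
st(); go([515,-338,85],-9.5)
c=snap('scene','s3'); t=snap('top','t3')
f=lambda im,x,y,w,h,W,H:cv2.resize(im['img'][y:y+h,x:x+w,::-1],(W,H),interpolation=cv2.INTER_CUBIC)
o=np.vstack([np.hstack([f(t,310,200,60,45,400,300),f(c,265,175,80,60,400,300)]),np.hstack([f(t,390,200,80,60,400,300),f(c,210,180,80,60,400,300)])])
cv2.imwrite('pics/v3.png',o)"
```

```text
7.93 tcp [ 514.  -339.8  187.3] ori [-8.996e+01  5.000e-02 -9.858e+01] F [0.2 0.2 0.3] w 85.5 j [ 11.  32.  26.  97. -17.  55.  35.]
slide [-0.0018, 0.1024, 0.0006] ang [-0.04, 0.92, -0.05] rows>= 2.5
```

View pics/v3.png

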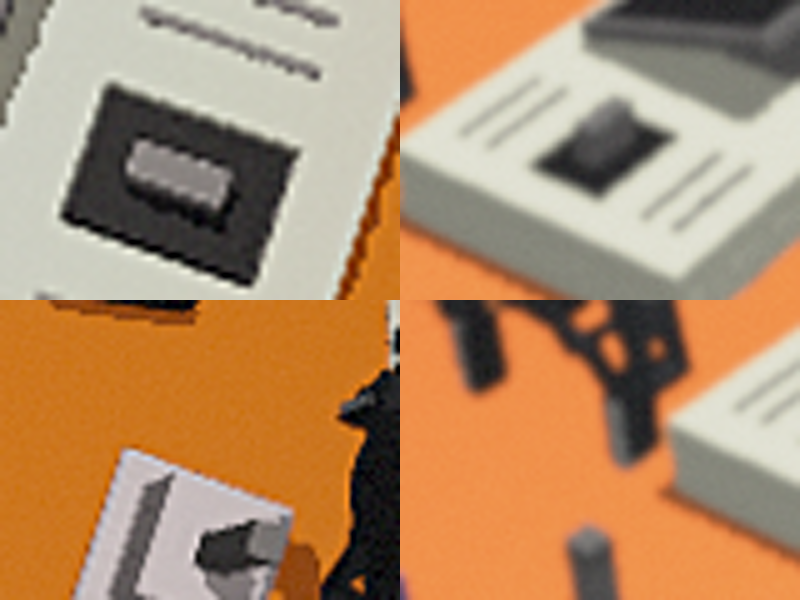

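The battery is flush, with its black top filling the bay at top (337,227). The stylus stands upright in the white stand. I'll descend and grip it.

>>> carry_out --motion '[{"slide": [-0.0018,0.03,0.0006],"angular": [0,0.9,0],"gripper": 0},{"slide": [-0.0018,0.06,0.0006],"angular": [0,0.9,0],"gripper": 0},{"slide": [-0.0018,0.09,0.0006],"angular": [0,0.9,0],"gripper": 0},{"slide": [-0.0018,0.104,0.0006],"angular": [0,0.9,0],"gripper": 0},{"slide": [-0.0018,0.107,0.0006],"angular": [0,0.9,0],"gripper": 0},{"slide": [-0.0018,0.107,0.0006],"angular": [0,0.9,0],"gripper": 0},{"slide": [-0.0018,0.107,0.0006],"angular": [0,0.9,0],"gripper": 100},{"slide": [-0.0018,0.107,0.0006],"angular": [0,0.9,0],"gripper": 180},{"slide": [-0.0018,0.107,0.0006],"angular": [0,0.9,0],"gripper": 255},{"slide": [-0.0018,0.107,0.0006],"angular": [0,0.9,0],"gripper": 255},{"slide": [-0.0018,0.107,0.0006],"angular": [0,0.9,0],"gripper": 255},{"slide": [-0.0018,0.107,0.0006],"angular": [0,0.9,0],"gripper": 255},{"slide": [-0.0018,0.107,0.0006],"angular": [0,0.9,0],"gripper": 255},{"slide": [-0.0018,0.107,0.0006],"angular": [0,0.9,0],"gripper": 255},{"slide": [-0.0018,0.107,0.0006],"angular": [0,0.9,0],"gripper": 255}]'

```text
time_s: 9.28
tcp_pos: [515.7, -337.0, 81.2]
orientation: [-89.9, 0.1, -99.4]
ft_force: [-1.2, 1.6, 5.7]
grip_width: 15.2
```

```bash
python3 -c "
from h import *
st(); print(manip.get_state()['ft_torque'])"
```

```text
9.28 tcp [ 515.7 -337.    81.2] ori [-8.992e+01  7.000e-02 -9.935e+01] F [-1.2  1.6  5.7] w 15.2 j [ 13.  40.  23. 100. -21.  44.  37.]
[ 0.28711596  0.37281439 -0.00618293]
```

>>> carry_out --motion '[{"slide": [0,-0.01,0],"angular": [0,0,0],"gripper": 255},{"slide": [0,-0.025,0],"angular": [0,0,0],"gripper": 255},{"slide": [0,-0.05,0],"angular": [0,0,0],"gripper": 255},{"slide": [0,-0.08,0],"angular": [0,0,0],"gripper": 255},{"slide": [0,-0.11,0],"angular": [0,0,0],"gripper": 255},{"slide": [0,-0.125,0],"angular": [0,0,0],"gripper": 255},{"slide": [0,-0.13,0],"angular": [0,0,0],"gripper": 255},{"slide": [0,-0.13,0],"angular": [0,0,0],"gripper": 255},{"slide": [0,-0.13,0],"angular": [0,0,0],"gripper": 255}]'

```text
time_s: 10.03
tcp_pos: [515.2, -336.5, 209.9]
orientation: [-90.0, 0.1, -99.3]
ft_force: [-0.2, -0.1, -0.9]
grip_width: 15.4
```

```bash
python3 -c "
from h import *
np.set_printoptions(precision=2,suppress=True)
st()
th=np.radians(17.2); y=np.radians(-8.4); X=np.array([np.cos(y),np.sin(y),0])
n=-np.sin(th)*X+[0,0,np.cos(th)]; print('n',n)
mark=np.array([534.4,72.3,85.2])
# tip is 81.2-7=74.2 beyond TCP along tool y
for h in(60,15): print(mark+n*(74.2+h)); go(mark+n*(74.2+h),-9.2,17.2,-8.4)
snap('scene','s4')
c=load('s4'); cv2.imwrite('pics/v4.png',cv2.resize(c['img'][150:250,200:300,::-1],(600,600),interpolation=cv2.INTER_CUBIC))
for d in(0,53,74,-54): print(proj(c,np.array(manip.get_state()['tcp_pos'])-[0,0,d])[0])
"
```

```text
10.03 tcp [ 515.2 -336.5  209.9] ori [-89.99   0.1  -99.33] F [-0.2 -0.1 -0.9] w 15.4 j [ 10.  31.  27.  96. -16.  57.  33.]
n [-0.29  0.04  0.96]
[495.14  78.1  213.4 ]
slide [-0.4059, -0.0028, -0.087] ang [17.19, -0.14, 0.16] rows>= 10.0
[508.31  76.15 170.41]
slide [-0.406, 0.0402, -0.0737] ang [17.19, -0.14, 0.16] rows>= 9.9
[242.48 200.99]
[245.7  220.45]
[246.92 227.79]
[238.98 179.7 ]
```

View pics/v4.png

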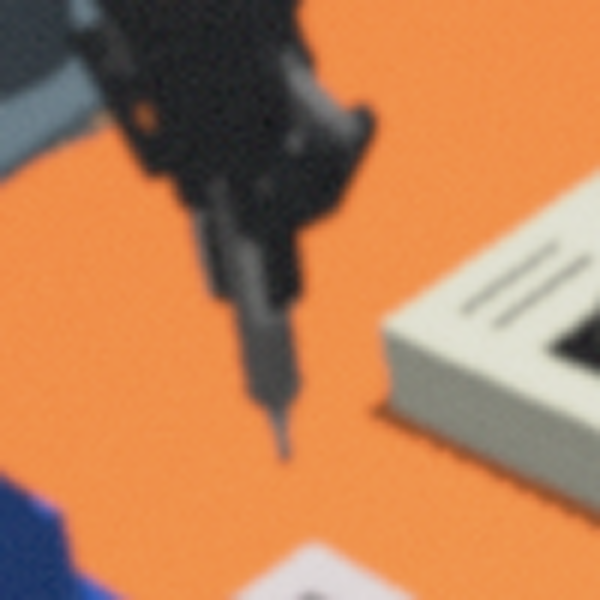

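The stylus is held, with its tip at about (247.6,226.3) against a predicted (246.9,227.8). I'll check the lean with a row-by-row centreline.

```bash
python3 -c "
from h import *
np.set_printoptions(precision=2,suppress=True)
c=load('s4'); im=c['img'].astype(float); 
w=1-np.clip((im[...,0]-im[...,2])/150,0,1)  # 1=grey,0=orange
tcp=np.array([515.2,-336.5,209.9])
for d in range(20,78,6):
  p=proj(c,tcp-[0,0,d])[0]; r=int(round(p[1])); x0=int(p[0])-12; ww=w[r,x0:x0+25]; ww=np.where(ww>.12,ww,0)
  print(d,p,'row',r,'cx',(ww*np.arange(x0,x0+25)).sum()/max(ww.sum(),1e-6),'width',ww.sum(), 'pred mm/px',np.linalg.norm(c['R']@tcp+c['t'])/406)
"
```

```text
20 [243.77 208.35] row 208 cx 244.21528861154442 width 8.546666666666667 pred mm/px 2.179594641123434
26 [244.13 210.57] row 211 cx 244.66062992125984 width 8.466666666666667 pred mm/px 2.179594641123434
32 [244.5  212.77] row 213 cx 245.0704225352113 width 8.52 pred mm/px 2.179594641123434
38 [244.86 214.95] row 215 cx 245.05604982206407 width 7.493333333333333 pred mm/px 2.179594641123434
44 [245.22 217.11] row 217 cx 245.31375358166193 width 4.653333333333332 pred mm/px 2.179594641123434
50 [245.57 219.26] row 219 cx 245.93166287015944 width 2.9266666666666667 pred mm/px 2.179594641123434
56 [245.93 221.39] row 221 cx 246.2872340425532 width 1.88 pred mm/px 2.179594641123434
62 [246.28 223.5 ] row 223 cx 246.60360360360357 width 1.48 pred mm/px 2.179594641123434
68 [246.63 225.6 ] row 226 cx 246.67164179104478 width 0.44666666666666666 pred mm/px 2.179594641123434
74 [246.97 227.68] row 228 cx 0.0 width 0.0 pred mm/px 2.179594641123434
```

The lean is under 1° and the length matches. I'll move above the mark, tilting by 17.2°.

>>> carry_out --motion '[{"slide": [-0.03,-0.01,-0.007],"angular": [1,0,0],"gripper": 255},{"slide": [-0.065,-0.015,-0.014],"angular": [3,0,0],"gripper": 255},{"slide": [-0.1,-0.015,-0.021],"angular": [5,0,0],"gripper": 255},{"slide": [-0.14,-0.015,-0.03],"angular": [7,0,0],"gripper": 255},{"slide": [-0.18,-0.015,-0.039],"angular": [9,0,0],"gripper": 255},{"slide": [-0.22,-0.015,-0.047],"angular": [11,0,0],"gripper": 255},{"slide": [-0.26,-0.015,-0.056],"angular": [13,0,0],"gripper": 255},{"slide": [-0.3,-0.012,-0.065],"angular": [15,0,0],"gripper": 255},{"slide": [-0.34,-0.008,-0.074],"angular": [16.5,0,0],"gripper": 255},{"slide": [-0.375,-0.003,-0.082],"angular": [17.2,-0.1,0.2],"gripper": 255},{"slide": [-0.397,-0.003,-0.087],"angular": [17.2,-0.1,0.2],"gripper": 255},{"slide": [-0.406,-0.003,-0.087],"angular": [17.2,-0.1,0.2],"gripper": 255},{"slide": [-0.406,0.01,-0.083],"angular": [17.2,-0.1,0.2],"gripper": 255},{"slide": [-0.406,0.025,-0.078],"angular": [17.2,-0.1,0.2],"gripper": 255},{"slide": [-0.406,0.035,-0.0753],"angular": [17.2,-0.1,0.2],"gripper": 255},{"slide": [-0.406,0.04,-0.0738],"angular": [17.2,-0.1,0.2],"gripper": 255},{"slide": [-0.406,0.04,-0.0738],"angular": [17.2,-0.1,0.2],"gripper": 255},{"slide": [-0.406,0.04,-0.0738],"angular": [17.2,-0.1,0.2],"gripper": 255},{"slide": [-0.406,0.04,-0.0738],"angular": [17.2,-0.1,0.2],"gripper": 255}]'

```text
time_s: 11.67
tcp_pos: [508.9, 75.2, 171.4]
orientation: [-72.7, 0.3, -99.3]
ft_force: [0.3, 0.8, -0.6]
grip_width: 15.4
```

```bash
python3 -c "
from h import *
np.set_printoptions(precision=2,suppress=True)
st(); s=manip.get_state(); R=toolR(); p=np.array(s['tcp_pos']); print('tooly',R.as_matrix()[:,1])
c=snap('scene','s5'); t=snap('top','t5')
tip=p+R.apply([0,74.2,0]); print('tip',tip,proj(c,tip),proj(t,tip),'ring',proj(c,[534.4,72.3,85.2]))
f=lambda im,x,y,w,h,W,H:cv2.resize(im['img'][y:y+h,x:x+w,::-1],(W,H),interpolation=cv2.INTER_CUBIC)
cv2.imwrite('pics/v5.png',np.hstack([f(c,300,125,60,60,480,480),f(t,240,180,60,60,320,320).repeat(1,0) if 0 else f(t,245,187,40,60,320,480)]))
"
```

```text
11.67 tcp [508.9  75.2 171.4] ori [-72.71   0.25 -99.26] F [ 0.3  0.8 -0.6] w 15.4 j [-38.  16.  23. 126.   3.  23. -29.]
tooly [ 0.29 -0.04 -0.95]
tip [530.69  71.98 100.57] [[335.92 161.56]] [[262.24 206.54]] ring [[337.07 166.23]]
```

View pics/v5.png

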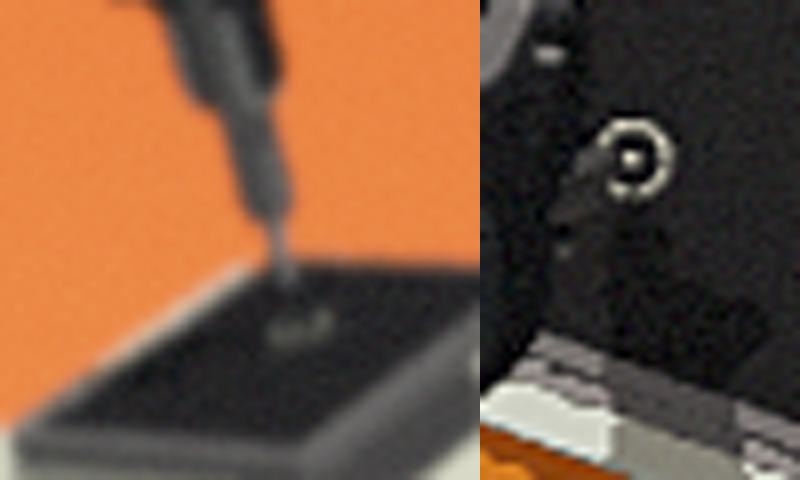

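The ring dot is at top (263.5,206.3). In the scene view the tip is at about (335.2,160.8) against a predicted (335.9,161.6). I'll go to near contact and then measure.

```bash
python3 -c "
from h import *
t=load('t5'); g=t['img'].astype(int).sum(2)//3; g0=load('top0')['img'].astype(int).sum(2)//3
print('cols',list(range(252,270)))
for r in range(200,214): print(r,g[r,252:270],g0[r,258:270])
go(np.array([534.4,72.3,85.2])+(74.2+4)*np.array([-.2925,.0432,.9553]),-9.2,17.2,-8.4)
"
```

```text
cols [252, 253, 254, 255, 256, 257, 258, 259, 260, 261, 262, 263, 264, 265, 266, 267, 268, 269]
200 [29 33 25 22 22 15 21 28 32 20 28 31 23 33 26 34 37 27] [31 34 27 21 27 24 31 23 28 30 32 32]
201 [22 22 21 19 22 23 36 31 33 19 14 15 15 25 20 27 33 34] [30 27 20 20 17  7 11 19 22 19 29 27]
202 [ 19  27  20  28  14  22  35  28  13 114 209 187 178 179 106  40  19  28] [ 30  23  13 104 194 176 166 164  95  32  21  24]
203 [ 31  19  11  16  19  13  14  16 115 137 120  92  86 103 170 112  38  26] [ 29  17 103 122 110  86  77  95 155 100  28  29]
204 [ 33  21  14  25  22   4   4  67 177 104  27  13  19  29  76 211 103  15] [ 19  60 154  96  23  10  15  24  68 195  98   8]
205 [ 23  17  13   5  16  25  44  72  96  51  17  27  13  17  10 151 137  61] [ 14 146 117  41   3  14  10  17   6 139 122  48]
206 [ 15  21  23  30  20  68  74  72  71  61  45 213 163  58  16 127 142  58] [ 13 159  88  11  20 201 149  55  16 116 134  55]
207 [ 19  13  26  13  35  69  77  66  53  40  32 129 111  40  12  85 104  48] [ 16 161  84  12   5 121  99  45   7  75  97  38]
208 [ 17  15   9  15  35  73  51  51  38  36  31  36  38  19  10 170 113  42] [ 15 126 119  52  14  35  37  13   8 152 103  39]
209 [ 29  21  11  49  43  36  27  39  39  75  31   3  13  14 114 161  79  24] [ 15  45 156  99  19  10   7   9 105 148  74  23]
210 [ 18  20  14  33  34  36  44  43  38 130 181 111  74 170 150  86  37  27] [ 26  16  71 155 166 125 114 155 137  81  25  28]
211 [ 20  21  17  37  46  37  50  39  33  59 111  67  74  90  72  26  34  34] [ 35  20  19  65  98  87 123  91  59  28  26  28]
212 [21 14 34 41 39 49 42 51 37 31 40 21 36 20 25 30 35 30] [29 32 30 24 26 31 55 28 27 22 32 24]
213 [ 2 29 42 48 52 50 44 35 36 34 31 23 12 19 33 31 35 22] [23 31 32 23 35 24 19 29 19 25 37 30]
slide [-0.0004, 0.012, -0.0011] ang [-0.12, -0.07, -0.03] rows>= 0.3
```

The tip in the top view is at about (262,206.7), as predicted, so the position is good. I'll approach to about 4 mm off and average the force baseline there.

>>> carry_out --motion '[{"slide": [-0.0004,0.004,-0.0011],"angular": [-0.1,0,0],"gripper": 255},{"slide": [-0.0004,0.008,-0.0011],"angular": [-0.1,0,0],"gripper": 255},{"slide": [-0.0004,0.011,-0.0011],"angular": [-0.1,0,0],"gripper": 255},{"slide": [-0.0004,0.012,-0.0011],"angular": [-0.1,0,0],"gripper": 255},{"slide": [-0.0004,0.012,-0.0011],"angular": [-0.1,0,0],"gripper": 255},{"slide": [-0.0004,0.012,-0.0011],"angular": [-0.1,0,0],"gripper": 255}]'

```text
time_s: 12.27
tcp_pos: [511.2, 75.5, 159.2]
orientation: [-72.8, 0.2, -99.2]
ft_force: [-0.1, -0.3, 0.2]
grip_width: 15.6
```

```bash
cat >> h.py <<'E'
N=np.array([-.2925,.0432,.9553]); MARK=np.array([534.4,72.3,85.2])
def avg(n=10):
    F=[];P=[];A=[];Q=[]
    for i in range(n):
        manip.capture('top'); s=manip.get_state(); F.append(s['ft_force']);P.append(s['tcp_pos']);A.append(s['orientation']);Q.append(s['ft_torque'])
    p=np.mean(P,0); R=Ro.from_euler('xyz',np.mean(A,0),degrees=True); tip=p+R.apply([0,74.2,0]); e=tip-MARK
    f=np.mean(F,0); print('t',round(s['time_s'],2),'tcp',p.round(2),'tip-mark',e.round(2),'along n',round(e@N,2),'ty',(-R.apply([0,1,0])).round(4),'F',f.round(2),'Fn',round(f@N,2),'sd',round(np.std(np.array(F)@N)/n**.5,2),'T',np.mean(Q,0).round(3),'w',round(s['grip_width'],1))
E
python3 -c "
from h import *
avg()"
```

```text
t 12.77 tcp [511.29  75.66 159.36] tip-mark [-1.43  0.15  3.28] along n 3.55 ty [-0.2922  0.0432  0.9554] F [ 0.12 -0.08 -0.53] Fn -0.55 sd 0.11 T [ 0.059  0.377 -0.008] w 15.5
```

>>> carry_out --motion '[{"slide": [0,0.001,0.0003],"angular": [0,0,0],"gripper": 255},{"slide": [0,0.002,0.0003],"angular": [0,0,0],"gripper": 255},{"slide": [0,0.003,0.0003],"angular": [0,0,0],"gripper": 255},{"slide": [0,0.003,0.0003],"angular": [0,0,0],"gripper": 255},{"slide": [0,0.003,0.0003],"angular": [0,0,0],"gripper": 255}]'

```text
time_s: 13.18
tcp_pos: [512.4, 75.4, 156.4]
orientation: [-72.8, 0.2, -99.2]
ft_force: [0.3, 0.5, -0.8]
grip_width: 15.1
```

```bash
python3 -c "
from h import *
avg()"
```

```text
t 13.68 tcp [512.41  75.46 156.53] tip-mark [-0.31 -0.05  0.44] along n 0.51 ty [-0.2921  0.0433  0.9554] F [-0.21 -0.   -0.56] Fn -0.47 sd 0.15 T [0.058 0.352 0.005] w 15.2
```

>>> carry_out --motion '[{"slide": [0,0.001,0],"angular": [0,0,0],"gripper": 255},{"slide": [0,0.002,0],"angular": [0,0,0],"gripper": 255},{"slide": [0,0.002,0],"angular": [0,0,0],"gripper": 255},{"slide": [0,0.002,0],"angular": [0,0,0],"gripper": 255}]'

```text
time_s: 14.02
tcp_pos: [513.1, 75.4, 154.6]
orientation: [-72.8, 0.2, -99.2]
ft_force: [-0.3, -0.4, -0.5]
grip_width: 14.9
```

```bash
python3 -c "
from h import *
avg()"
```

```text
t 14.52 tcp [513.03  75.4  154.63] tip-mark [ 0.31 -0.11 -1.46] along n -1.49 ty [-0.2922  0.0432  0.9554] F [ 0.04  0.2  -0.51] Fn -0.49 sd 0.11 T [0.075 0.312 0.001] w 15.6
```

>>> carry_out --motion '[{"slide": [0,0.001,0],"angular": [0,0,0],"gripper": 255},{"slide": [0,0.002,0],"angular": [0,0,0],"gripper": 255},{"slide": [0,0.002,0],"angular": [0,0,0],"gripper": 255},{"slide": [0,0.002,0],"angular": [0,0,0],"gripper": 255}]'

```text
time_s: 14.85
tcp_pos: [513.6, 75.3, 152.7]
orientation: [-72.8, 0.2, -99.2]
ft_force: [0.2, 1.1, 0.6]
grip_width: 15.4
```

```bash
python3 -c "
from h import *
avg()"
```

```text
t 15.35 tcp [513.61  75.3  152.73] tip-mark [ 0.89 -0.21 -3.36] along n -3.48 ty [-0.2922  0.0432  0.9554] F [-0.16  0.27  0.59] Fn 0.63 sd 0.18 T [0.085 0.328 0.014] w 15.3
```

>>> carry_out --motion '[{"slide": [0,0.001,0],"angular": [0,0,0],"gripper": 255},{"slide": [0,0.002,0],"angular": [0,0,0],"gripper": 255},{"slide": [0,0.002,0],"angular": [0,0,0],"gripper": 255},{"slide": [0,0.002,0],"angular": [0,0,0],"gripper": 255}]'

```text
time_s: 15.68
tcp_pos: [514.2, 75.2, 150.8]
orientation: [-72.8, 0.2, -99.2]
ft_force: [-0.6, -0.0, 1.7]
grip_width: 15.4
```

```bash
python3 -c "
from h import *
avg()"
```

```text
t 16.18 tcp [514.19  75.21 150.81] tip-mark [ 1.47 -0.3  -5.28] along n -5.49 ty [-0.2922  0.0433  0.9554] F [-0.59  0.3   1.44] Fn 1.57 sd 0.14 T [0.065 0.315 0.011] w 15.6
```

Force slopes as expected (500 N/m). Contact was at −1.3 mm, so the tip is now pushed in about 4.1 mm. The contact height implies the screen is slightly less tilted: 15.5°, against 17° from the edges. I'll lift off, take 0.8° off the tilt about the tip, and press back.

>>> carry_out --motion '[{"slide": [0,-0.004,0],"angular": [0,0,0],"gripper": 255},{"slide": [0,-0.007,0.0005],"angular": [-0.4,0,0],"gripper": 255},{"slide": [0,-0.007,0.001],"angular": [-0.8,0,0],"gripper": 255},{"slide": [0,-0.007,0.001],"angular": [-0.8,0,0],"gripper": 255},{"slide": [0,-0.004,0.001],"angular": [-0.8,0,0],"gripper": 255},{"slide": [0,-0.002,0.001],"angular": [-0.8,0,0],"gripper": 255},{"slide": [0,-0.001,0.001],"angular": [-0.8,0,0],"gripper": 255},{"slide": [0,0,0.001],"angular": [-0.8,0,0],"gripper": 255},{"slide": [0,0,0.001],"angular": [-0.8,0,0],"gripper": 255},{"slide": [0,0,0.001],"angular": [-0.8,0,0],"gripper": 255}]'

```text
time_s: 17.02
tcp_pos: [515.3, 75.1, 151.1]
orientation: [-73.6, 0.2, -99.2]
ft_force: [0.4, 0.1, 1.3]
grip_width: 15.2
```

```bash
python3 -c "
from h import *
avg(16)
c=snap('scene','s6'); t=snap('top','t6')
f=lambda im,x,y,w,h,W,H:cv2.resize(im['img'][y:y+h,x:x+w,::-1],(W,H),interpolation=cv2.INTER_CUBIC)
cv2.imwrite('pics/v6.png',np.vstack([np.hstack([f(c,300,125,60,60,400,400),cv2.convertScaleAbs(f(t,240,187,40,40,400,400),alpha=1.8)]),f(t,200,110,240,57,800,190)]))
"
```

```text
t 17.82 tcp [515.21  75.08 151.16] tip-mark [ 1.53 -0.27 -5.22] along n -5.45 ty [-0.2792  0.041   0.9594] F [0.29 0.12 1.69] Fn 1.53 sd 0.12 T [0.031 0.057 0.013] w 15.1
```

View pics/v6.png

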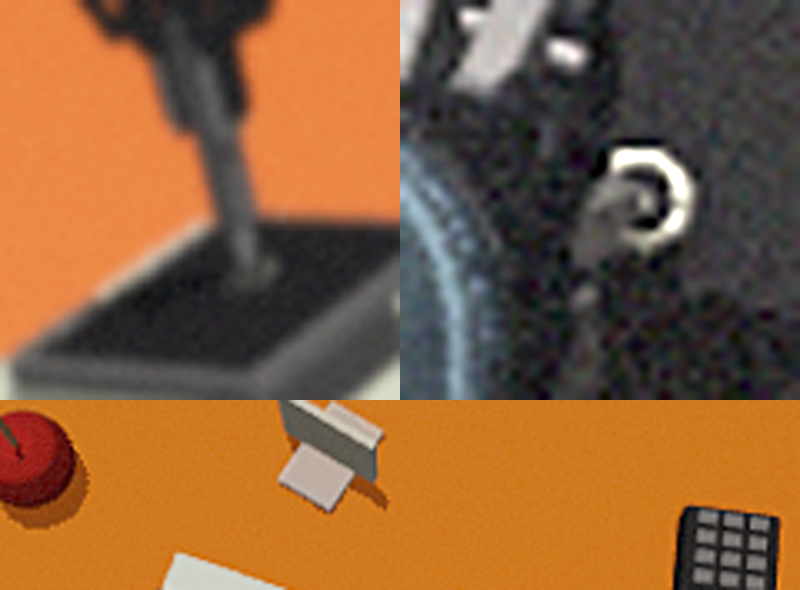

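The tip covers the dot inside the ring, at about (264,206.5) in the top view, and the bystanders are undisturbed. Net normal force is about 2.0 N, so I'm handing in.

```bash
python3 -c "
from h import *
st(); print(manip.hand_in())"
```

```text
17.92 tcp [515.2  75.  151.1] ori [-73.62   0.25 -99.22] F [0.8 0.1 1.9] w 15.3 j [-35.  19.  21. 125.   1.  22. -27.]
the job is handed in; nothing more can be done
None
```

I pressed the battery into the bay and let go of it. I then took the stylus from its stand, and the arm is still holding its tip inside the ring on the screen. I handed the job in at 17.9 s of the 61 s allowed; no verdict was reported.

- **Battery:** the arm met the bay floor at the expected height (53.5 mm tool height). The pictures taken after I let go show the block filling the bay, flush with the deck.
- **Stylus in the ring:** the last top view shows the tip covering the dot, and the computed tip position is within about 0.5 mm of the mark.
- **Spring:** the net push is about 2.0 N along the screen normal, so the tip is in about 4.1 mm, close to half way.
- **Squareness (checks disagreed):** the screen edges seen by the cameras gave a tilt of about 17°, but the height at first contact gave about 15.5°. I set the stylus between them, at about 16.4°, so it should be within about 1° of square. Lean of the stylus in the grip was under 1°, measured in one view only.
- **Bystanders:** the apple, card stand and card reader look undisturbed in the last picture, though only part of the reader was in it.

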